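# Set the tube warmer's click dial four clicks up from its stop

### The job

Set the tube warmer's pointer dial by feel: with a fingertip push it round anticlockwise (seen from above) all the way back to its stop, then push it clockwise exactly four clicks from the stop, without ever going past the fourth, and leave it resting in that click. Only push the dial, do not pinch it between the fingers, and leave everything else standing where it is.

Things in the scene. Friction and masses are not known exactly. Their poses are not given: they have to be found in the camera images.
- warmer: White tube warmer, a fixed box 240 mm (x) by 200 mm (y), top plate 65 mm above the table. Origin: centre of its underside; its front (-x) looks roughly to the robot. The dial, a black pointer on a grey disc, is on the front part of the plate; an aluminium block with capped tubes (tops 110 mm above the table) on the rear part begins 93 mm behind the dial's axis.
- dial_axis (a point): Point on the dial's upright axis at the upper face of its round grey skirt (94 mm wide, 8 mm thick), 73 mm above the table. Axes as the warmer's: -x to its front, y to its left seen from the robot, z up.
- pointer_end (a point): Outer end of the dial's raised pointer at half height. The pointer is a black upright bar with a white line along its top, 14 mm thick, from 73 mm to 101 mm above the table, reaching from 12 mm behind the axis to 42 mm ahead of it. The point's x points outward along the pointer, z up.
- dial (a joint): Dial angle (rad), grows clockwise seen from above. 0 at the anticlockwise stop, where the pointer points 135 degrees anticlockwise from the warmer's +x; far stop at 4.71. Rests in a click every 0.524 (0, 0.524, 1.047, 1.571, 2.094...), a pale tick on the plate at each. Pushed past mid-way (peak 0.11 N m, 3 to 4 N at 33 mm), it pulls itself into the next. Starts in one of clicks 1 to 4.
- wash_bottle: White wash bottle, 64 mm wide, 160 mm tall; loose on the table, not part of the job. Origin: centre of its underside.
- tape_roll: Yellow roll of tape lying flat, 90 mm wide, 19 mm high; loose on the table, not part of the job. Origin: centre of its underside.
- marker: Black marker pen lying down, 135 mm long; loose on the table, not part of the job. Origin: centre of its underside.
- vial: Small amber vial, 24 mm wide, 45 mm tall, standing on the warmer's top plate near the dial; loose, not part of the job. Origin: centre of its underside.
- vial_tray: Cardboard vial tray, 100 x 140 mm, 46 mm high with its vials; loose on the table, not part of the job. Origin: centre of its underside.
- tweezers: Steel tweezers lying flat, 120 mm long; loose on the table, not part of the job. Origin: centre of its underside.
- beaker: Clear open beaker, 68 mm wide, 85 mm tall; loose on the table, not part of the job. Origin: centre of its underside.

How it is judged:
By the outcome, as a careful person would: the job done as asked, in the order asked, and still so for the second after the job is handed in, with the robot touching nothing.
It also fails if it takes over 51 s, if anything falls off the work surface, if the arm or the gripper's body presses on something with over 40 N, if the wrist force passes 120 N, or if a joint passes its speed limit or range.

### The arm

A 6-joint arm with a two-finger parallel gripper is mounted at the origin on the work surface. World frame = base frame: x ahead of the robot, y to its left, z up, the work surface at z = 0. Lengths are in m, angles in rad, forces in N, time in s.
With the tool pointing down it reaches from about 0.3 to 0.775 m from the base axis. Payload 14.6 kg.
Tool frame: the origin (TCP) lies midway between the tips of the shut fingers; the grasp point (between the pads) lies r.tcp_to_grasp behind it (r.tcp_to_grasp is the distance from the TCP to the grasp point, in m); z points along the fingers, y is the line along which they close (so a half turn about z gives the same grasp; the last joint's range is limited). The gripper opens to 94 mm and grips with 3 to 60 N. Pads are 16 mm wide; open, the fingers measure 119 mm over their backs; the gripper's body (75 mm by 177 mm) begins 78 mm behind the grasp point.
Start: joints at [1.277, 0.3, 1.521, -0, 1.321, -0.067], TCP at [0.124, 0.536, 0.205] pointing down, gripper open.
Joint ranges: [-3.03, 3.03], [-0.79, 2.21], [0.23, 2.52], [-1.04, 4.18], [0, 3.07], [-2.55, 2.55]. Speed limits (rad/s): [2.22, 2.22, 2.57, 3.14, 3.14, 3.14].

### API

Orientations are given as [roll, pitch, yaw] about the fixed x, y, z axes, in that order (R = Rz(yaw) Ry(pitch) Rx(roll)).
In Python, from plant import readout, eyes, hand_in, r gives the robot as it stands. The module is installed in compiled form; this text tells all that it offers.
- The arm moves only by the tool drive_tool, never from a script. Its argument "rows" is a list of rows, each a list of 3 entries, a list of its own where there are three numbers: the shift along the tool's x, y, z scaled (see below), then the turn about the tool's z scaled (see below), then the closure, from -1 (fully open) to 1 (shut), so that 0 is half open. In form: [[[dx, dy, dz], turn, fingers], ...]. A call has 1 to 12 rows; each row is the pose to reach, as a shift and turn from the pose commanded when the call began, along the tool's axes at that moment, turning the shorter way round; what a row does not reach only later rows make up. The controller multiplies each number of a shift by 0.3 m and each number of a turn by 2 pi rad. A row lasts 1/12 s, in which the tool goes at most 41.7 mm and 7.16 degrees, less where a joint would pass 70% of its speed; a pose out of reach is approached as far as the arm can. A call with a number of a shift or a turn outside -1 to 1 is refused whole. A call with a gripper value outside its range is refused whole. The fingers move at their own pace and stop on an object; "force" is the grip in N (left out, the last holds). Time passes only in rows, so rows that repeat a pose let the fingers close. It gives the time, the measured TCP pose, the force, the opening and the grip force at its end, in the units of the state.
- readout.get_obs(): the state, without advancing time (a new reading comes with each control period).
- eyes.snapshot(name): name is "scene" or "top"; returns a dict with "color" (384x512x3 uint8, red, green, blue), "z_map" (384x512 float32, m along the optical axis (not along the pixel's ray), 0 where there is no reading), "camera_matrix" (3x3 intrinsics, pixels), "distortion" ([k1, k2, p1, p2, k3] as OpenCV has them; the pictures are not rectified), "pose" (4x4, takes a point from camera to world coordinates). Camera axes: x right, y down, z forward; pixel columns grow to the right and rows downward; lengths in m; the calibration is good to about 2 mm. A picture is of the moment at which its call begins.
- hand_in(): hands the job in; it is judged then, once.
The state is a dict: "time_s": time; "q": joint angles; "joint_vel": joint speeds; "joint_torque": joint torques, N m; "position": TCP position; "ee_rot": TCP orientation; "wrist_force": force on the tool from outside, world axes, zero at the start; "torque": the same for the moment, N m; "grip_width": finger opening in m; "finger_force": force on a finger pad.
Only numpy, scipy, OpenCV 4.12 (cv2) and the standard library are available. Lean on these libraries where they do the work, as an engineer would, in place of code of your own. Each camera call takes 0.05 s, during which the arm holds its last target. There are 200 camera calls.

## Working session

There is one attempt and no reset: what is moved stays moved. The work goes in short steps, Python scripts to look and compute and a tool call to move; the robot and the scene stay as the last step left them, time stands still between calls to the robot, and variables do not carry over. Pictures are saved under pics/ and viewed, at most 10 in all, crops included, and the job is handed in when it is done.

Besides the shell and the picture viewer there is one more tool, called after "Emit:" by a JSON object that holds its "fn" and its "kwargs". drive_tool: Moves the arm, as the interface text tells. Its arguments: {"type":"object","properties":{"rows":{"type":"array","items":{"type":"array"}},"force":{"type":"number"}},"required":["rows"]}

```bash
mkdir -p pics
cat > h.py <<'E'
import numpy as np, cv2
from plant import readout, eyes, hand_in, r
def px2plane(s,uv,z):
    uv=np.array(uv,float).reshape(-1,1,2)
    n=cv2.undistortPoints(uv,np.array(s["camera_matrix"]),np.array(s["distortion"])).reshape(-1,2)
    P=np.array(s["pose"]); d=np.c_[n,np.ones(len(n))]@P[:3,:3].T
    return P[:3,3]+d*((z-P[2,3])/d[:,2:3])
def snap(name,f):
    s=eyes.snapshot(name); np.savez(f"pics/{f}.npz",**s); cv2.imwrite(f"pics/{f}.png",s["color"][...,::-1]); return s
def load(f): return dict(np.load(f"pics/{f}.npz"))
E
python3 - <<'E'
from h import *
a=snap("top","t0");b=snap("scene","s0")
cv2.imwrite("pics/t0s0.png",cv2.resize(np.vstack([a["color"],b["color"]])[...,::-1],(400,600)) )
print(a["pose"],a["camera_matrix"],b["pose"]); print(readout.get_obs(),r.tcp_to_grasp)
E
```

```text
[[ 0.00466579 -0.99451312  0.10450778  0.47718792]
 [-0.99998859 -0.00453316  0.00150651  0.04192767]
 [-0.00102449 -0.10451362 -0.99452293  1.01972538]
 [ 0.          0.          0.          1.        ]] [[423.85570996   0.         252.71946102]
 [  0.         423.85570996 192.60433588]
 [  0.           0.           1.        ]] [[ 0.44526009  0.47434813 -0.75943223  1.24501988]
 [ 0.89538199 -0.23030811  0.38111583 -0.30529462]
 [ 0.00587817 -0.8496776  -0.52726978  0.54707632]
 [ 0.          0.          0.          1.        ]]
{'time_s': 0.1, 'q': array([ 1.27741017e+00,  3.00431600e-01,  1.52149017e+00,  2.71956809e-05,
        1.32068214e+00, -6.65586412e-02]), 'joint_vel': array([-0.00081187, -0.00170418, -0.00054024,  0.00010061,  0.00040932,
        0.0017328 ]), 'joint_torque': array([ 9.89035543e-04, -5.32646155e+01, -3.53284585e+01,  7.08652614e-02,
        2.35047791e-02, -2.40534393e-05]), 'position': array([0.12359835, 0.53570757, 0.20494645]), 'ee_rot': array([-3.14058539e+00, -9.35424675e-05,  2.91475835e+00]), 'wrist_force': array([-0.16281887,  0.18387362, -0.14413717]), 'torque': array([ 0.00785955, -0.02385268,  0.0278202 ]), 'finger_force': 0.0, 'grip_width': 0.09373262990904757} 0.0188
```

View pics/t0.png

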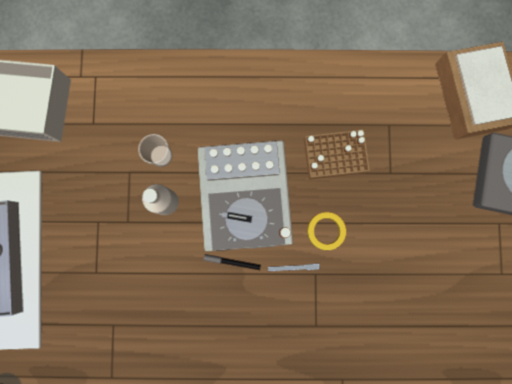

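View pics/s0.png

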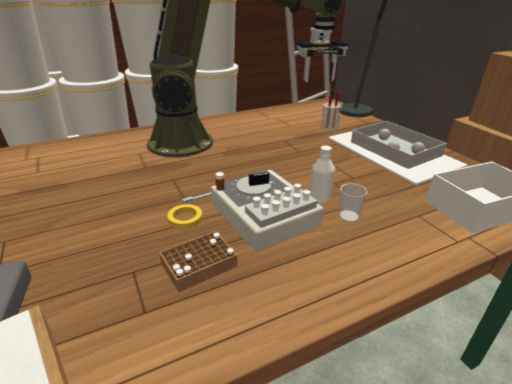

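The top view has the dial near (246,218) with its pointer to the left (+y). The vial is at (285,232), the tube block is above the dial, and the marker and tweezers are below the warmer.

Run:
```python
from h import *
a=load("t0"); c=a["color"]
cv2.imwrite("pics/crop0.png",cv2.resize(c[130:260,190:310],None,fx=4.5,fy=4.5,interpolation=cv2.INTER_CUBIC)[...,::-1])
hsv=cv2.cvtColor(c,cv2.COLOR_RGB2HSV)
print(c[218,262],c[214,228],c[246,215], c[200,205],c[218,240],c[218,230])
# skirt disc: bluish grey
roi=np.zeros(c.shape[:2],np.uint8); roi[185:255,205:290]=1
g=c.astype(int)
ref=g[230,250]
m=((np.abs(g-ref).max(2)<18)&(roi>0)).astype(np.uint8)
cs,_=cv2.findContours(m,cv2.RETR_EXTERNAL,cv2.CHAIN_APPROX_NONE)
k=max(cs,key=cv2.contourArea); e=cv2.fitEllipse(cv2.convexHull(k)); print("ref",ref,e)
print("axis",px2plane(a,[e[0]],0.073))
# pointer black
m=((g.max(2)<45)&(roi>0)).astype(np.uint8)
cs,_=cv2.findContours(m,cv2.RETR_EXTERNAL,cv2.CHAIN_APPROX_NONE)
for k in sorted(cs,key=cv2.contourArea)[-3:]:
    R=cv2.minAreaRect(k);print(cv2.contourArea(k),R); print(px2plane(a,cv2.boxPoints(R),0.101).round(4))
# warmer top outline corners
w=((g.min(2)>130)&(g.max(2)-g.min(2)<25)).astype(np.uint8); w[:, :192]=0;w[:,298:]=0;w[:135]=0;w[258:]=0
cs,_=cv2.findContours(w,cv2.RETR_EXTERNAL,cv2.CHAIN_APPROX_NONE)
k=max(cs,key=cv2.contourArea);R=cv2.minAreaRect(k);print(R);print(px2plane(a,cv2.boxPoints(R),0.065).round(4))
```

```text
[163 168 173] [71 71 73] [119 116 113] [183 189 181] [91 92 89] [66 66 70]
ref [160 165 172] ((246.00621032714844, 218.6802520751953), (40.34635925292969, 40.891204833984375), 20.371110916137695)
axis [[0.51808962 0.05807098 0.073     ]]
0.0 ((234.0, 218.0), (2.0, 0.0), 180.0)
[[0.5182 0.0814 0.101 ]
 [0.5182 0.0814 0.101 ]
 [0.5182 0.0858 0.101 ]
 [0.5182 0.0858 0.101 ]]
0.0 ((229.0, 217.0), (0.0, 0.0), 0.0)
[[0.5203 0.0945 0.101 ]
 [0.5203 0.0945 0.101 ]
 [0.5203 0.0945 0.101 ]
 [0.5203 0.0945 0.101 ]]
9.0 ((247.5, 218.5), (3.0, 5.0), 90.0)
[[0.5205 0.0598 0.101 ]
 [0.5206 0.049  0.101 ]
 [0.5141 0.0489 0.101 ]
 [0.514  0.0598 0.101 ]]
((243.87234497070312, 195.549560546875), (103.38882446289062, 87.59585571289062), 85.48600769042969)
[[ 0.681   0.1736  0.065 ]
 [ 0.6979 -0.0266  0.065 ]
 [ 0.4631 -0.0442  0.065 ]
 [ 0.4468  0.151   0.065 ]]
```

View pics/crop0.png

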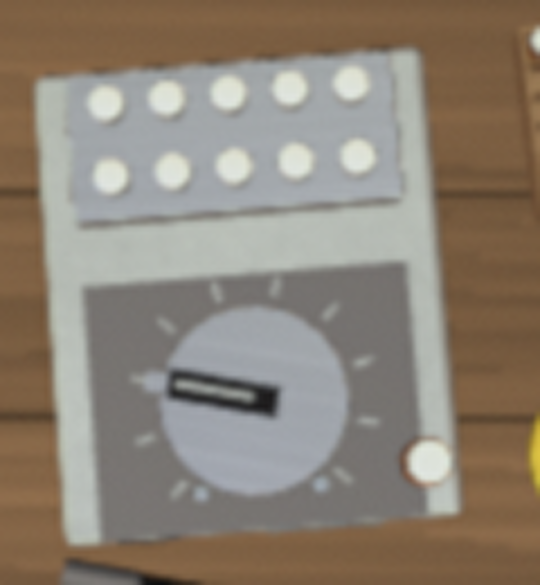

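Axis is about (0.518, 0.058) with the warmer's yaw near 4.3°. The pointer is at about 81° world, which is 76.6° relative to the warmer, so the dial is in click 2. The stop is at about 139° world and click 4 at about 19°. I'll write a small conversion helper and then approach.

```bash
cat >> h.py <<'E'
A=np.array([0.518,0.058])
def tool_xy(th,side,gap,rad=0.033):
    """th: pointer world deg; side +1 = finger on anticlockwise side; gap finger-face to bar (m)"""
    t=np.radians(th); u=np.array([np.cos(t),np.sin(t)]); n=np.array([-u[1],u[0]])
    return A+rad*u+side*(0.007+0.008+gap)*n
def rows(targets,start=None):
    o=readout.get_obs(); p,yaw=(o["position"],o["ee_rot"][2]) if start is None else (np.array(start[:3]),np.radians(start[3]))
    X=np.array([np.cos(yaw),np.sin(yaw)]);Y=np.array([np.sin(yaw),-np.cos(yaw)])
    for x,y,z,w in targets:
        d=np.array([x,y])-p[:2]; dt=-(((np.radians(w)-yaw)+np.pi)%(2*np.pi)-np.pi)
        print([[round(float(v),4) for v in (d@X/.3,d@Y/.3,(p[2]-z)/.3)],round(float(dt/2/np.pi),4),1],"->",np.round([x,y,z],4),w)
def stat():
    o=readout.get_obs(); print(round(o["time_s"],2),o["position"].round(4),np.degrees(o["ee_rot"]).round(1),o["wrist_force"].round(1),o["grip_width"].round(4))
E
python3 - <<'E'
from h import *
x,y=tool_xy(81,-1,.008)
rows([(.35,.29,.2,171),(x,y,.15,171)])
rows([(x,y,.15,171)],(.35,.29,.2,171))
E
```

```text
[[-0.9195, -0.6283, 0.0165], -0.0111, 1] -> [0.35 0.29 0.2 ] 171
[[-1.7079, -1.1408, 0.1832], -0.0111, 1] -> [0.5459 0.087  0.15  ] 171
[[-0.7507, -0.5662, 0.1667], -0.0, 1] -> [0.5459 0.087  0.15  ] 171
```

Emit:
{"fn": "drive_tool", "kwargs": {"rows": [[[-0.92,-0.628,0.017],-0.011,1],[[-0.92,-0.628,0.017],-0.011,1],[[-0.92,-0.628,0.017],-0.011,1],[[-0.92,-0.628,0.017],-0.011,1],[[-0.92,-0.628,0.017],-0.011,1],[[-0.92,-0.628,0.017],-0.011,1],[[-0.92,-0.628,0.017],-0.011,1],[[-0.92,-0.628,0.017],-0.011,1],[[-0.92,-0.628,0.017],-0.011,1],[[-0.92,-0.628,0.017],-0.011,1]], "force": 10}}

```text
time_s: 0.93
position: [0.3512, 0.2889, 0.2001]
ee_rot: [-3.141, -0.0, 2.98]
wrist_force: [0.2, 0.3, 0.3]
grip_width: 0.0304
finger_force: 0.0
```

Emit:
{"fn": "drive_tool", "kwargs": {"rows": [[[-0.75,-0.566,0.1],0,1],[[-0.75,-0.566,0.1],0,1],[[-0.75,-0.566,0.1],0,1],[[-0.75,-0.566,0.1],0,1],[[-0.75,-0.566,0.1],0,1],[[-0.75,-0.566,0.1],0,1],[[-0.75,-0.566,0.1],0,1],[[-0.75,-0.566,0.1],0,1],[[-0.75,-0.566,0.167],0,1],[[-0.75,-0.566,0.167],0,1]]}}

```text
time_s: 1.77
position: [0.5442, 0.0883, 0.1472]
ee_rot: [-3.141, -0.005, 2.985]
wrist_force: [-1.0, 0.5, -1.3]
grip_width: 0.0006
finger_force: 0.0
```

Run:
```python
from h import *
stat()
a=snap("top","t1");b=snap("scene","s1")
f=lambda c:cv2.resize(c,(400,400),interpolation=cv2.INTER_CUBIC)
cv2.imwrite("pics/v1.png",np.hstack([f(a["color"][150:270,190:310]),f(b["color"][120:250,195:325])])[...,::-1])
x,y=tool_xy(81,-1,.008); rows([(x,y,.079,171)])
```

```text
Traceback (most recent call last):
  File "h.py", line 23, in stat
    o=readout.get_obs(); print(round(o["time_s"],2),o["position"].round(4),np.degrees(o["ee_rot"]).round(1),o["wrist_force"].round(1),o["grip_width"].round(4))
                                                                                                                                      ^^^^^^^^^^^^^^^^^^^^^
AttributeError: 'float' object has no attribute 'round'
```

```bash
sed -i 's/o\["grip_width"\].round(4)/round(o["grip_width"],4)/' h.py
python3 - <<'E'
from h import *
a=snap("top","t1");b=snap("scene","s1")
stat()
f=lambda c:cv2.resize(c,(400,400),interpolation=cv2.INTER_CUBIC)
cv2.imwrite("pics/v1.png",np.hstack([f(a["color"][150:270,190:310]),f(b["color"][120:250,195:325])])[...,::-1])
x,y=tool_xy(81,-1,.008); rows([(x,y,.079,171)])
E
```

```text
1.87 [0.5451 0.0886 0.1501] [-1.800e+02 -1.000e-01  1.711e+02] [ 0.4 -0.4  1.4] 0.0002
[[-0.0035, -0.0049, 0.2369], 0.0002, 1] -> [0.5459 0.087  0.079 ] 171
```

View pics/v1.png

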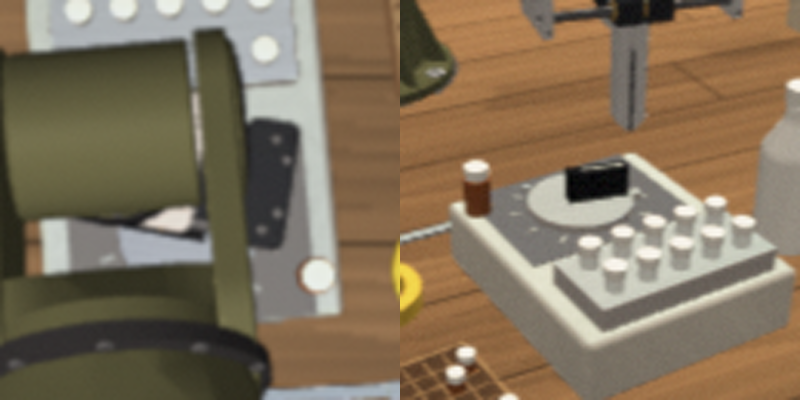

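The arm blocks the dial in the top view (left half). In the scene view (right half) the dial is visible, with the shut fingers at (630,125) above its rear-left side. Descending beside the pointer.

Emit:
{"fn": "drive_tool", "kwargs": {"rows": [[[-0.003,-0.005,0.08],0,1],[[-0.003,-0.005,0.15],0,1],[[-0.003,-0.005,0.19],0,1],[[-0.003,-0.005,0.21],0,1],[[-0.003,-0.005,0.225],0,1],[[-0.003,-0.005,0.235],0,1],[[-0.003,-0.005,0.235],0,1],[[-0.003,-0.005,0.235],0,1]]}}

```text
time_s: 2.53
position: [0.5468, 0.0857, 0.0805]
ee_rot: [3.141, 0.001, 2.984]
wrist_force: [-0.3, 0.2, 1.1]
grip_width: 0.0005
finger_force: 0.0
```

Run:
```python
from h import *
stat()
T=[]
for th in np.linspace(81,111,11): 
    x,y=tool_xy(th,-1,0.0); T.append((x,y,.0795,th+90))
rows(T)
```

```text
2.53 [0.5468 0.0857 0.0805] [1.80e+02 1.00e-01 1.71e+02] [-0.3  0.2  1.1] 0.0005
[[0.0303, 0.0037, 0.0032], -0.0001, 1] -> [0.538  0.0882 0.0795] 171.0
[[0.0361, 0.0062, 0.0032], -0.0084, 1] -> [0.5364 0.0893 0.0795] 174.0
[[0.042, 0.0083, 0.0032], -0.0168, 1] -> [0.5347 0.0902 0.0795] 177.0
[[0.0481, 0.0102, 0.0032], -0.0251, 1] -> [0.533  0.091  0.0795] 180.0
[[0.0542, 0.0117, 0.0032], -0.0334, 1] -> [0.5313 0.0917 0.0795] 183.0
[[0.0604, 0.0129, 0.0032], -0.0418, 1] -> [0.5295 0.0924 0.0795] 186.0
[[0.0667, 0.0137, 0.0032], -0.0501, 1] -> [0.5277 0.0929 0.0795] 189.0
[[0.073, 0.0143, 0.0032], -0.0584, 1] -> [0.5258 0.0934 0.0795] 192.0
[[0.0793, 0.0145, 0.0032], -0.0668, 1] -> [0.5239 0.0938 0.0795] 195.0
[[0.0856, 0.0144, 0.0032], -0.0751, 1] -> [0.5221 0.094  0.0795] 198.0
[[0.092, 0.0139, 0.0032], -0.0834, 1] -> [0.5202 0.0942 0.0795] 201.0
```

Emit:
{"fn": "drive_tool", "kwargs": {"rows": [[[0.02,0.003,0.002],0,1],[[0.03,0.004,0.002],0,1],[[0.036,0.006,0.002],-0.008,1],[[0.042,0.008,0.002],-0.017,1],[[0.048,0.01,0.002],-0.025,1],[[0.054,0.012,0.002],-0.033,1],[[0.06,0.013,0.002],-0.042,1],[[0.067,0.014,0.002],-0.05,1],[[0.073,0.014,0.002],-0.058,1],[[0.079,0.014,0.002],-0.067,1],[[0.086,0.014,0.002],-0.075,1],[[0.092,0.014,0.002],-0.083,1]]}}

```text
time_s: 3.53
position: [0.5202, 0.0942, 0.0796]
ee_rot: [-3.141, 0.002, -2.775]
wrist_force: [6.0, -1.1, -3.2]
grip_width: 0.0003
finger_force: 2.8
```

Run:
```python
from h import *
stat()
b=snap("scene","s2")
f=lambda c:cv2.resize(c,(500,500),interpolation=cv2.INTER_CUBIC)
cv2.imwrite("pics/v2.png",f(b["color"][150:240,205:295])[...,::-1])
T=[]
for th in np.linspace(113,139,10): 
    x,y=tool_xy(th,-1,0.0); T.append((x,y,.0795,th+90))
rows(T)
```

```text
3.53 [0.5202 0.0942 0.0796] [-1.80e+02  1.00e-01 -1.59e+02] [ 6.  -1.1 -3.2] 0.0003
[[0.0034, 0.0013, 0.0004], -0.0049, 1] -> [0.5189 0.0942 0.0795] 203.0
[[0.009, 0.0035, 0.0004], -0.013, 1] -> [0.5171 0.0942 0.0795] 205.88888888888889
[[0.0148, 0.0055, 0.0004], -0.021, 1] -> [0.5153 0.0941 0.0795] 208.77777777777777
[[0.0207, 0.0071, 0.0004], -0.029, 1] -> [0.5134 0.094  0.0795] 211.66666666666669
[[0.0266, 0.0084, 0.0004], -0.037, 1] -> [0.5116 0.0937 0.0795] 214.55555555555554
[[0.0326, 0.0094, 0.0004], -0.045, 1] -> [0.5098 0.0933 0.0795] 217.44444444444446
[[0.0387, 0.0102, 0.0004], -0.0531, 1] -> [0.5081 0.0929 0.0795] 220.33333333333334
[[0.0448, 0.0106, 0.0004], -0.0611, 1] -> [0.5063 0.0923 0.0795] 223.22222222222223
[[0.0509, 0.0107, 0.0004], -0.0691, 1] -> [0.5046 0.0917 0.0795] 226.11111111111111
[[0.0569, 0.0105, 0.0004], -0.0771, 1] -> [0.5029 0.091  0.0795] 229.0
```

View pics/v2.png

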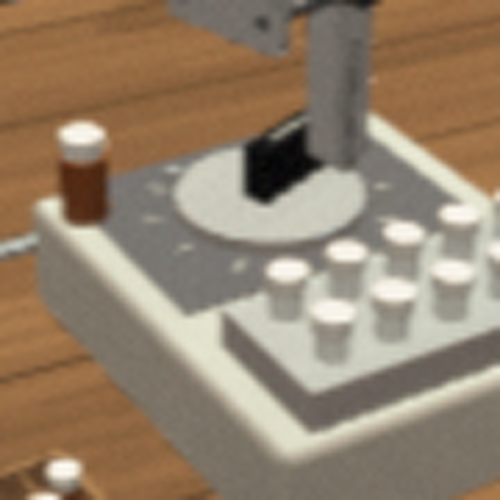

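The finger at (345,130) is against the pointer at (280,160), and the pointer has swung anticlockwise. I'll keep pushing to the stop.

Emit:
{"fn": "drive_tool", "kwargs": {"rows": [[[0.003,0.001,0],-0.005,1],[[0.009,0.003,0],-0.013,1],[[0.015,0.005,0],-0.021,1],[[0.021,0.007,0],-0.029,1],[[0.027,0.008,0],-0.037,1],[[0.033,0.009,0],-0.045,1],[[0.039,0.01,0],-0.053,1],[[0.045,0.01,0],-0.061,1],[[0.048,0.01,0],-0.065,1]]}}

```text
time_s: 4.33
position: [0.5055, 0.0922, 0.0796]
ee_rot: [-3.141, 0.002, -2.367]
wrist_force: [7.1, 4.0, -4.3]
grip_width: 0.0005
finger_force: 3.8
```

Run:
```python
from h import *
stat()
T=[]
for th in np.linspace(135,143,9): 
    x,y=tool_xy(th,-1,0.0); T.append((x,y,.0795,min(th,139)+90))
rows(T)
```

```text
4.33 [0.5055 0.0922 0.0796] [-1.800e+02  1.000e-01 -1.356e+02] [ 7.1  4.  -4.3] 0.0005
[[0.0011, -0.0, 0.0003], -0.0017, 1] -> [0.5053 0.0919 0.0795] 225.0
[[0.0031, 0.0008, 0.0003], -0.0044, 1] -> [0.5047 0.0917 0.0795] 226.0
[[0.005, 0.0016, 0.0003], -0.0072, 1] -> [0.5041 0.0915 0.0795] 227.0
[[0.007, 0.0024, 0.0003], -0.01, 1] -> [0.5035 0.0912 0.0795] 228.0
[[0.009, 0.0031, 0.0003], -0.0128, 1] -> [0.5029 0.091  0.0795] 229.0
[[0.011, 0.0038, 0.0003], -0.0128, 1] -> [0.5024 0.0907 0.0795] 229
[[0.013, 0.0045, 0.0003], -0.0128, 1] -> [0.5018 0.0904 0.0795] 229
[[0.015, 0.0051, 0.0003], -0.0128, 1] -> [0.5012 0.0901 0.0795] 229
[[0.017, 0.0057, 0.0003], -0.0128, 1] -> [0.5007 0.0898 0.0795] 229
```

Emit:
{"fn": "drive_tool", "kwargs": {"rows": [[[0.001,0,0],-0.002,1],[[0.003,0.001,0],-0.004,1],[[0.005,0.002,0],-0.007,1]]}}

```text
time_s: 4.58
position: [0.5048, 0.092, 0.0797]
ee_rot: [-3.14, 0.004, -2.325]
wrist_force: [12.6, 7.2, -9.4]
grip_width: 0.0006
finger_force: 6.7
```

Emit:
{"fn": "drive_tool", "kwargs": {"rows": [[[0.002,0.001,0],-0.003,1],[[0.004,0.002,0],-0.006,1]]}}

```text
time_s: 4.75
position: [0.5042, 0.0919, 0.0797]
ee_rot: [-3.139, 0.005, -2.287]
wrist_force: [17.1, 12.0, -11.4]
grip_width: 0.0006
finger_force: 10.2
```

Emit:
{"fn": "drive_tool", "kwargs": {"rows": [[[0.002,0.001,0],0,1],[[0.004,0.001,0],0,1]]}}

```text
time_s: 4.92
position: [0.5041, 0.0918, 0.0798]
ee_rot: [-3.138, 0.008, -2.288]
wrist_force: [24.7, 17.4, -17.6]
grip_width: 0.0007
finger_force: 14.8
```

Run:
```python
from h import *
stat()
b=snap("scene","s3")
f=lambda c:cv2.resize(c,(500,500),interpolation=cv2.INTER_CUBIC)
cv2.imwrite("pics/v3.png",f(b["color"][150:240,205:295])[...,::-1])
```

```text
4.92 [0.5041 0.0918 0.0798] [-179.8    0.4 -131.1] [ 24.7  17.4 -17.6] 0.0007
```

View pics/v3.png

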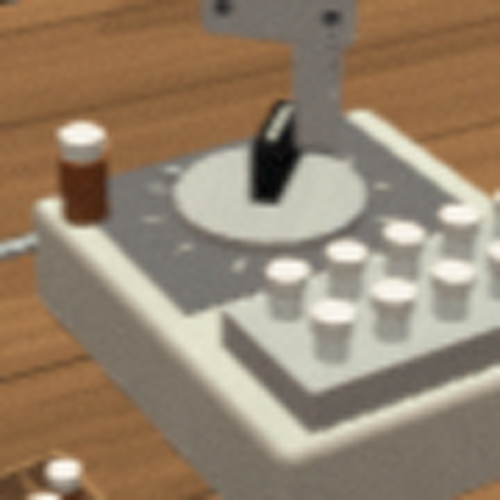

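The pointer at (275,150) now points to the front left. The force climbed to about 30 N while the finger stopped moving, so the dial is at its stop. Next I back off, lift, and cross to the other side.

Emit:
{"fn": "drive_tool", "kwargs": {"rows": [[[-0.02,0,0],0,1],[[-0.045,0,0],0,1],[[-0.045,0,-0.06],0,1],[[-0.045,0,-0.14],0,1],[[-0.045,0,-0.15],0,1],[[-0.045,0,-0.15],0,1]]}}

```text
time_s: 5.47
position: [0.511, 0.1004, 0.1255]
ee_rot: [-3.14, 0.002, -2.288]
wrist_force: [0.0, 0.5, -0.5]
grip_width: 0.0008
finger_force: 0.0
```

Run:
```python
from h import *
a=snap("top","t4");stat()
b=snap("scene","s4")
f=lambda c:cv2.resize(c,(400,400),interpolation=cv2.INTER_CUBIC)
cv2.imwrite("pics/v4.png",np.hstack([f(a["color"][180:260,195:295]),f(b["color"][150:240,205:295])])[...,::-1])
x,y=tool_xy(139,1,.009); rows([(x,y,.125,229),(x,y,.0795,229)])
```

```text
5.52 [0.5104 0.1003 0.1243] [-180.     0.  -131.1] [-0.5 -1.   0.5] 0.0006
[[0.1688, -0.0026, -0.0047], -0.0002, 1] -> [0.4773 0.0615 0.125 ] 229
[[0.1688, -0.0026, 0.147], -0.0002, 1] -> [0.4773 0.0615 0.0795] 229
```

View pics/v4.png

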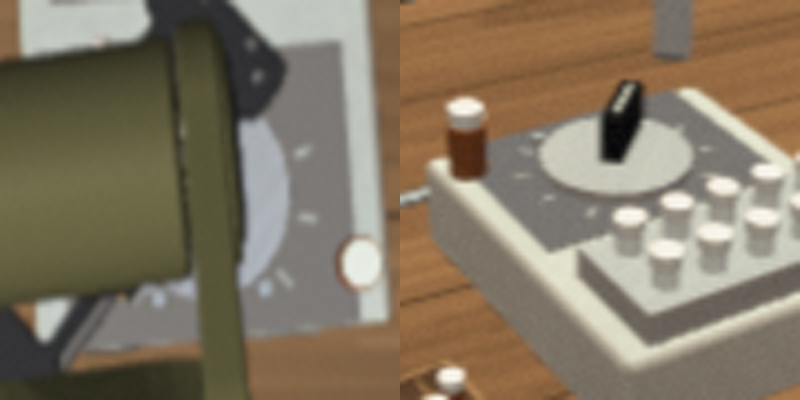

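In the scene view the pointer at (622,120) stays at the stop, and the vial hasn't moved. Crossing over and descending on the anticlockwise side.

Emit:
{"fn": "drive_tool", "kwargs": {"rows": [[[0.08,0,-0.005],0,1],[[0.169,-0.003,-0.005],0,1],[[0.169,-0.003,-0.005],0,1],[[0.169,-0.003,0.05],0,1],[[0.169,-0.003,0.1],0,1],[[0.169,-0.003,0.13],0,1],[[0.169,-0.003,0.145],0,1],[[0.169,-0.003,0.147],0,1],[[0.169,-0.003,0.147],0,1]]}}

```text
time_s: 6.32
position: [0.4779, 0.0615, 0.08]
ee_rot: [3.141, -0.0, -2.288]
wrist_force: [0.1, 0.4, 0.0]
grip_width: 0.0004
finger_force: 0.0
```

Run:
```python
from h import *
stat()
T=[]
for th in np.r_[139+8,np.linspace(139,105,11)]: 
    x,y=tool_xy(th if th<140 else 139,1,0.0 if th<140 else .004); T.append((x,y,.0795,min(th,139)+90))
rows(T)
```

```text
6.32 [0.4779 0.0615 0.08  ] [ 180.    -0.  -131.1] [0.1 0.4 0. ] 0.0004
[[-0.0157, 0.0014, 0.0017], -0.0002, 1] -> [0.4806 0.0653 0.0795] 229
[[-0.029, 0.0014, 0.0017], -0.0002, 1] -> [0.4833 0.0683 0.0795] 229.0
[[-0.0356, 0.0042, 0.0017], 0.0093, 1] -> [0.4839 0.0704 0.0795] 225.6
[[-0.0424, 0.0066, 0.0017], 0.0187, 1] -> [0.4847 0.0724 0.0795] 222.2
[[-0.0493, 0.0086, 0.0017], 0.0281, 1] -> [0.4856 0.0743 0.0795] 218.8
[[-0.0563, 0.0101, 0.0017], 0.0376, 1] -> [0.4867 0.0762 0.0795] 215.4
[[-0.0634, 0.0113, 0.0017], 0.047, 1] -> [0.4878 0.078  0.0795] 212.0
[[-0.0705, 0.012, 0.0017], 0.0565, 1] -> [0.489  0.0798 0.0795] 208.6
[[-0.0777, 0.0123, 0.0017], 0.0659, 1] -> [0.4904 0.0815 0.0795] 205.2
[[-0.0848, 0.0122, 0.0017], 0.0754, 1] -> [0.4918 0.0831 0.0795] 201.8
[[-0.092, 0.0116, 0.0017], 0.0848, 1] -> [0.4934 0.0846 0.0795] 198.4
[[-0.0991, 0.0107, 0.0017], 0.0943, 1] -> [0.495  0.086  0.0795] 195.0
```

Emit:
{"fn": "drive_tool", "kwargs": {"rows": [[[-0.016,0.001,0.002],0,1],[[-0.029,0.001,0.002],0,1],[[-0.036,0.004,0.002],0.009,1],[[-0.042,0.007,0.002],0.019,1],[[-0.049,0.009,0.002],0.028,1],[[-0.056,0.01,0.002],0.038,1],[[-0.063,0.011,0.002],0.047,1],[[-0.07,0.012,0.002],0.056,1],[[-0.078,0.012,0.002],0.066,1],[[-0.085,0.012,0.002],0.075,1],[[-0.092,0.012,0.002],0.085,1],[[-0.099,0.011,0.002],0.094,1]]}}

```text
time_s: 7.32
position: [0.4949, 0.086, 0.0799]
ee_rot: [-3.141, -0.001, -2.881]
wrist_force: [-4.8, -3.7, 4.1]
grip_width: 0.0004
finger_force: 2.9
```

Run:
```python
from h import *
stat()
T=[]
for th in np.linspace(103,75,12): 
    x,y=tool_xy(th,1,0.0); T.append((x,y,.0795,th+90))
rows(T)
```

```text
7.32 [0.4949 0.086  0.0799] [-180.    -0.  -165.1] [-4.8 -3.7  4.1] 0.0004
[[-0.0042, 0.0014, 0.0012], 0.0053, 1] -> [0.496  0.0868 0.0795] 193.0
[[-0.0092, 0.0034, 0.0012], 0.0124, 1] -> [0.4973 0.0877 0.0795] 190.45454545454544
[[-0.0143, 0.0051, 0.0012], 0.0195, 1] -> [0.4986 0.0886 0.0795] 187.9090909090909
[[-0.0194, 0.0066, 0.0012], 0.0265, 1] -> [0.5    0.0895 0.0795] 185.36363636363637
[[-0.0246, 0.0079, 0.0012], 0.0336, 1] -> [0.5014 0.0902 0.0795] 182.8181818181818
[[-0.0299, 0.0089, 0.0012], 0.0407, 1] -> [0.5028 0.0909 0.0795] 180.27272727272728
[[-0.0352, 0.0097, 0.0012], 0.0477, 1] -> [0.5043 0.0916 0.0795] 177.72727272727272
[[-0.0406, 0.0102, 0.0012], 0.0548, 1] -> [0.5058 0.0921 0.0795] 175.1818181818182
[[-0.0459, 0.0106, 0.0012], 0.0619, 1] -> [0.5074 0.0927 0.0795] 172.63636363636363
[[-0.0513, 0.0106, 0.0012], 0.069, 1] -> [0.5089 0.0931 0.0795] 170.0909090909091
[[-0.0566, 0.0105, 0.0012], 0.076, 1] -> [0.5105 0.0935 0.0795] 167.54545454545456
[[-0.062, 0.0101, 0.0012], 0.0831, 1] -> [0.5121 0.0938 0.0795] 165.0
```

Emit:
{"fn": "drive_tool", "kwargs": {"rows": [[[-0.004,0.001,0.001],0.005,1],[[-0.009,0.003,0.001],0.012,1],[[-0.014,0.005,0.001],0.019,1],[[-0.019,0.007,0.001],0.026,1],[[-0.025,0.008,0.001],0.034,1],[[-0.03,0.009,0.001],0.041,1],[[-0.035,0.01,0.001],0.048,1],[[-0.04,0.01,0.001],0.055,1],[[-0.046,0.01,0.001],0.062,1],[[-0.051,0.01,0.001],0.069,1],[[-0.057,0.01,0.001],0.076,1],[[-0.062,0.01,0.001],0.083,1]]}}

```text
time_s: 8.32
position: [0.5118, 0.094, 0.0795]
ee_rot: [-3.141, -0.001, 2.881]
wrist_force: [-6.5, -1.0, 4.0]
grip_width: 0.0009
finger_force: 2.8
```

Run:
```python
from h import *
stat()
T=[]
for th in np.linspace(73,47,12): 
    x,y=tool_xy(th,1,0.0); T.append((x,y,.0795,th+90))
rows(T)
```

```text
8.32 [0.5118 0.094  0.0795] [-1.800e+02 -1.000e-01  1.651e+02] [-6.5 -1.   4. ] 0.0009
[[-0.0048, 0.0011, -0.0], 0.0058, 1] -> [0.5133 0.0939 0.0795] 163.0
[[-0.0095, 0.0029, -0.0], 0.0124, 1] -> [0.5148 0.0941 0.0795] 160.63636363636363
[[-0.0142, 0.0045, -0.0], 0.0189, 1] -> [0.5163 0.0942 0.0795] 158.27272727272725
[[-0.019, 0.0059, -0.0], 0.0255, 1] -> [0.5178 0.0942 0.0795] 155.9090909090909
[[-0.0238, 0.0071, -0.0], 0.0321, 1] -> [0.5193 0.0942 0.0795] 153.54545454545456
[[-0.0287, 0.0081, -0.0], 0.0386, 1] -> [0.5208 0.0941 0.0795] 151.1818181818182
[[-0.0336, 0.0089, -0.0], 0.0452, 1] -> [0.5223 0.094  0.0795] 148.8181818181818
[[-0.0385, 0.0095, -0.0], 0.0518, 1] -> [0.5237 0.0938 0.0795] 146.45454545454544
[[-0.0435, 0.0099, -0.0], 0.0583, 1] -> [0.5252 0.0935 0.0795] 144.0909090909091
[[-0.0485, 0.0101, -0.0], 0.0649, 1] -> [0.5267 0.0932 0.0795] 141.72727272727272
[[-0.0535, 0.0101, -0.0], 0.0715, 1] -> [0.5281 0.0928 0.0795] 139.36363636363637
[[-0.0584, 0.0099, -0.0], 0.078, 1] -> [0.5295 0.0924 0.0795] 137.0
```

Emit:
{"fn": "drive_tool", "kwargs": {"rows": [[[-0.005,0.001,0],0.006,1],[[-0.009,0.003,0],0.012,1],[[-0.014,0.004,0],0.019,1],[[-0.019,0.006,0],0.025,1],[[-0.024,0.007,0],0.032,1],[[-0.029,0.008,0],0.039,1],[[-0.034,0.009,0],0.045,1],[[-0.038,0.009,0],0.052,1],[[-0.043,0.01,0],0.058,1],[[-0.048,0.01,0],0.065,1],[[-0.053,0.01,0],0.071,1],[[-0.053,0.01,0],0.071,1]]}}

```text
time_s: 9.32
position: [0.5283, 0.093, 0.0795]
ee_rot: [3.141, -0.0, 2.436]
wrist_force: [-3.9, 2.0, 3.1]
grip_width: 0.0005
finger_force: 1.8
```

Run:
```python
from h import *
stat()
b=snap("scene","s5")
f=lambda c:cv2.resize(c,(500,500),interpolation=cv2.INTER_CUBIC)
cv2.imwrite("pics/v5.png",f(b["color"][150:240,205:295])[...,::-1])
T=[]
for th in np.linspace(47,25,12): 
    x,y=tool_xy(th,1,0.0); T.append((x,y,.0795,th+90))
rows(T)
```

```text
9.32 [0.5283 0.093  0.0795] [180.   -0.  139.5] [-3.9  2.   3.1] 0.0005
[[-0.0047, 0.0012, -0.0001], 0.0075, 1] -> [0.5295 0.0924 0.0795] 137.0
[[-0.0087, 0.0027, -0.0001], 0.013, 1] -> [0.5307 0.0919 0.0795] 135.0
[[-0.0127, 0.004, -0.0001], 0.0186, 1] -> [0.5319 0.0915 0.0795] 133.0
[[-0.0167, 0.0053, -0.0001], 0.0241, 1] -> [0.5331 0.091  0.0795] 131.0
[[-0.0208, 0.0063, -0.0001], 0.0297, 1] -> [0.5342 0.0904 0.0795] 129.0
[[-0.0249, 0.0073, -0.0001], 0.0353, 1] -> [0.5353 0.0898 0.0795] 127.0
[[-0.029, 0.0081, -0.0001], 0.0408, 1] -> [0.5364 0.0892 0.0795] 125.0
[[-0.0332, 0.0087, -0.0001], 0.0464, 1] -> [0.5375 0.0886 0.0795] 123.0
[[-0.0374, 0.0092, -0.0001], 0.0519, 1] -> [0.5386 0.0879 0.0795] 121.0
[[-0.0416, 0.0095, -0.0001], 0.0575, 1] -> [0.5396 0.0871 0.0795] 119.0
[[-0.0458, 0.0097, -0.0001], 0.063, 1] -> [0.5406 0.0863 0.0795] 117.0
[[-0.05, 0.0098, -0.0001], 0.0686, 1] -> [0.5416 0.0855 0.0795] 115.0
```

View pics/v5.png

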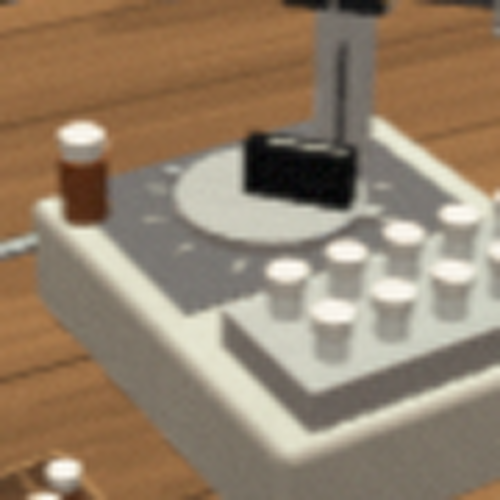

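The pointer (245–355, 165) is at about click 3 with the finger behind it at (345,90). Now I push past the last mid-point (34°) and stop at 27°, short of click 4 at 19°.

Emit:
{"fn": "drive_tool", "kwargs": {"rows": [[[-0.004,0.001,0],0.007,1],[[-0.008,0.003,0],0.013,1],[[-0.012,0.004,0],0.018,1],[[-0.016,0.005,0],0.024,1],[[-0.02,0.006,0],0.03,1],[[-0.025,0.007,0],0.035,1],[[-0.029,0.008,0],0.041,1],[[-0.033,0.009,0],0.046,1],[[-0.037,0.009,0],0.052,1],[[-0.041,0.01,0],0.057,1],[[-0.045,0.01,0],0.063,1],[[-0.045,0.01,0],0.063,1]]}}

```text
time_s: 10.37
position: [0.5408, 0.0861, 0.0794]
ee_rot: [3.141, 0.0, 2.041]
wrist_force: [-0.9, 0.8, 0.1]
grip_width: 0.0004
finger_force: 0.0
```

Run:
```python
from h import *
stat()
b=snap("scene","s6")
f=lambda c:cv2.resize(c,(500,500),interpolation=cv2.INTER_CUBIC)
cv2.imwrite("pics/v6.png",f(b["color"][150:240,205:295])[...,::-1])
T=[]
for th in np.linspace(27,20,8): 
    x,y=tool_xy(th,1,0.0); T.append((x,y,.0795,th+90))
rows(T)
```

```text
10.37 [0.5408 0.0861 0.0794] [180.    0.  116.9] [-0.9  0.8  0.1] 0.0004
[[0.0008, 0.0002, -0.0006], 0.0002, 1] -> [0.5406 0.0863 0.0795] 117.0
[[-0.0011, 0.0011, -0.0006], 0.0029, 1] -> [0.5411 0.0859 0.0795] 116.0
[[-0.003, 0.0019, -0.0006], 0.0057, 1] -> [0.5416 0.0855 0.0795] 115.0
[[-0.005, 0.0027, -0.0006], 0.0085, 1] -> [0.542  0.0851 0.0795] 114.0
[[-0.007, 0.0034, -0.0006], 0.0113, 1] -> [0.5425 0.0847 0.0795] 113.0
[[-0.0089, 0.0041, -0.0006], 0.0141, 1] -> [0.543  0.0843 0.0795] 112.0
[[-0.0109, 0.0048, -0.0006], 0.0168, 1] -> [0.5434 0.0838 0.0795] 111.0
[[-0.0129, 0.0055, -0.0006], 0.0196, 1] -> [0.5439 0.0834 0.0795] 110.0
```

View pics/v6.png

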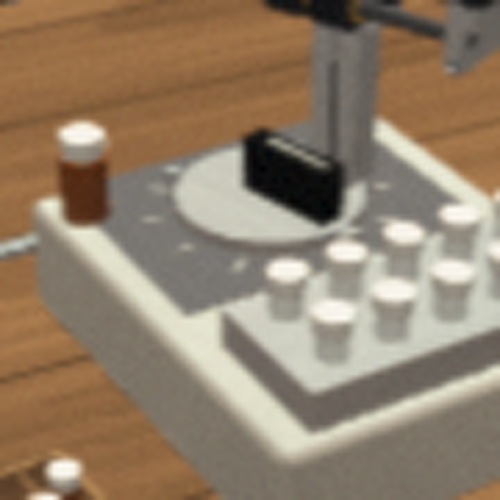

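The finger is unloaded, so the dial has snapped ahead of it (pointer 245–340, 175). I'll retreat and check from above.

Emit:
{"fn": "drive_tool", "kwargs": {"rows": [[[0.02,0,0],0,1],[[0.04,0,0],0,1],[[0.04,0,-0.1],0,1],[[0.04,0,-0.2],0,1],[[0.04,0,-0.3],0,1],[[0.04,0,-0.4],0,1],[[0.04,0,-0.4],0,1],[[0.04,0,-0.4],0,1]]}}

```text
time_s: 11.08
position: [0.5352, 0.0973, 0.2005]
ee_rot: [3.139, 0.001, 2.043]
wrist_force: [-1.3, 0.0, -0.3]
grip_width: 0.0003
finger_force: 0.0
```

Run:
```python
from h import *
stat(); rows([(.35,.29,.2,117)])
```

```text
11.08 [0.5352 0.0973 0.2005] [1.798e+02 1.000e-01 1.170e+02] [-1.3  0.  -0.3] 0.0003
[[0.8527, -0.2579, 0.0016], 0.0001, 1] -> [0.35 0.29 0.2 ] 117
```

Emit:
{"fn": "drive_tool", "kwargs": {"rows": [[[0.85,-0.26,0],0,1],[[0.85,-0.26,0],0,1],[[0.85,-0.26,0],0,1],[[0.85,-0.26,0],0,1],[[0.85,-0.26,0],0,1],[[0.85,-0.26,0],0,1],[[0.85,-0.26,0],0,1],[[0.85,-0.26,0],0,1],[[0.85,-0.26,0],0,1],[[0.85,-0.26,0],0,1]]}}

```text
time_s: 11.92
position: [0.3498, 0.2882, 0.1984]
ee_rot: [-3.14, 0.0, 2.042]
wrist_force: [0.3, 0.3, 0.3]
grip_width: 0.0005
finger_force: 0.0
```

Run:
```python
from h import *
stat(); a=snap("top","t7")
cv2.imwrite("pics/v7.png",cv2.resize(a["color"][130:260,190:310],None,fx=4.5,fy=4.5,interpolation=cv2.INTER_CUBIC)[...,::-1])
```

```text
11.92 [0.3498 0.2882 0.1984] [-179.9    0.   117. ] [0.3 0.3 0.3] 0.0005
```

View pics/v7.png

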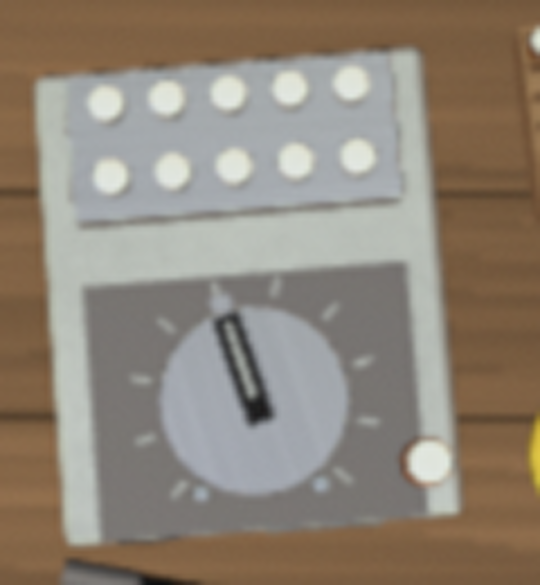

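The pointer's nib at (220,298) sits on the tick at (217,292). Counting from the stop tick at (180,490), that is the fourth click. The vial hasn't moved from (428,461).

```bash
python3 -c "
from h import *
print(hand_in())"
```

```text
the job is handed in; nothing more can be done
None
```

The dial was pushed back to its stop, then clockwise to the fourth click, where it now rests. The final top view shows the pointer on the fourth tick and the vial unmoved. The job is handed in at about 12 s on the robot's clock.

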